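# Bring the tap over the mug that is ready to fill

## Task

Swing the tap's spout so that its outlet is over the middle of the one mug that stands right way up (the other two are upside down), and only then push the tap's handle fully back, away from you, to open the tap. Leave the mugs, and the glass, dish brush and soap bottle beside them, standing where they are.

Things in the scene. Friction and masses are not known exactly. Their poses are not given: they have to be found in the camera images.
- sink: Fixed sink unit: shallow steel basin, black tap behind it. Origin on the tap's axis at z = 0; x points away from the robot, y left, z up; turned by up to 0.15 rad. Basin: x -0.305 to -0.025, y -0.185 to 0.235, wall 32 mm high, inner floor 12 mm above the counter. Tap column 40 mm diameter to z = 192 mm, with a 46 mm swivel cap to z = 229 mm.
- spout (a joint): Swing angle of the tap's spout about the tap's upright axis, rad. At 0 the spout points along the sink's -x (towards the robot); negative points to the sink's +y (left), positive to its -y (right); range -1.9 to 1.9. It starts swung far to the left (-1.75 to -1.45). It has light friction (about 0.2 N m) and stays where it is left.
- outlet (a point): The water outlet: centre of the lower end of the spout's nozzle, 165 mm above the counter, 160 mm from the tap's axis. The nozzle is 28 mm wide at its lowest 14 mm and 22 mm above that.
- spout_axis (a point): Point on the tap's axis at the height (212 mm) of the centre line of the spout's level tube. The tube is a straight round black bar, 22 mm diameter, from here to right above the outlet.
- handle (a joint): Angle of the tap's handle about its cross pin (along the sink's y), rad. 0 is shut: the stick leans 0.5 rad from upright towards the robot; it grows as the stick is pushed away from the robot; 1.0 is fully open, at its stop, leaning 0.5 rad away. It starts between 0 and 0.12, has friction of about 0.15 N m and stays where it is left.
- handle_tip (a point): Top end, on the centre line, of the tap's handle: an upright black stick 100 mm long from its pin, 14 mm diameter with a 20 mm thick grip on its last 30 mm. It stands by itself on a round base to the right of the basin; its pin lies at x = -0.05, y = -0.23, z = 0.03 in the sink's frame.
- mug_open: The white mug that stands right way up, mouth upwards, in the basin: 82 mm diameter, 90 mm high, wall 4 mm, handle reaching 72 mm from its axis along its own y. Origin: centre of its foot; z up.
- mug_mouth (a point): Centre of the open mouth (rim height) of the mug that stands right way up, 102 mm above the counter.
- mug_down1: A white mug of the same shape that stands upside down, foot upwards, in the basin. Origin: centre of its rim on the basin floor; z up.
- mug_down2: The second white mug that stands upside down in the basin. Origin: as mug_down1. The three mugs' places are swapped from start to start; each lies within about 13 mm of the outlet's circle.
- glass: A drinking glass in the basin's near left corner, 56 mm diameter, 85 mm high. Bystander. Origin: centre of its foot.
- brush: A 190 mm long wooden dish brush, 40 mm wide, 32 mm high, lying on the counter just right of the basin. Bystander.
- soap: An amber soap pump bottle, 64 mm diameter, 145 mm high, behind the basin to the right of the tap and behind the handle. Bystander. Origin: centre of its foot.
Not all that is in view belongs to the job. Leave any purple or yellow look-alike of the mug_open alone.

How it is judged:
By the outcome, as a careful person would: the job done as asked, in the order asked, and still so for the second after the job is handed in, with the robot touching nothing.
It also fails if it takes over 51 s, if anything falls off the work surface, if the arm or the gripper's body presses on something with over 40 N, if the wrist force passes 120 N, or if a joint passes its speed limit or range.

## Robot

A 6-joint arm with a two-finger parallel gripper is mounted at the origin on the work surface. World frame = base frame: x ahead of the robot, y to its left, z up, the work surface at z = 0. Lengths are in m, angles in rad, forces in N, time in s.
With the tool pointing down it reaches from about 0.25 to 0.725 m from the base axis. Payload 4 kg.
Tool frame: the origin (TCP) lies between the finger pads; the fingertips stand 11 mm ahead of it and the grasp point (between the pads) lies 8 mm behind it (bot.tip_extent is the distance from the TCP to the fingertips, in m); z points along the fingers, y is the line along which they close (so a half turn about z gives the same grasp; the last joint's range is limited). The gripper opens to 85 mm and grips with 20 to 120 N. Pads are 22 mm wide; open, the fingers measure 114 mm over their backs; the gripper's body (76 mm by 85 mm) begins 54 mm behind the grasp point. The pads swing forward as they close: fully open they stand 13 mm farther back than shut.
Start: joints at [1.319, 0.241, 0.005, 1.335, 0, 1.571], TCP at [0.125, 0.484, 0.242] pointing down, gripper open.
Joint ranges: [-2.72, 2.72], [-1.05, 1.87], [-1.09, 1.28], [-1.99, 2.15], [-1.42, 1.44], [-3.14, 3.14]. Speed limits (rad/s): [2.79, 2.79, 3.14, 3.14, 3.14, 3.14].

## Interface

Orientations are given as a unit quaternion [x, y, z, w].
In Python, from workcell import bot gives the robot as it stands. The module is installed in compiled form; this text tells all that it offers.
- The arm moves only by the tool drive_tool, never from a script. Its argument "rows" is a list of rows, each an object of numbers: "dx", "dy", "dz": the shift along the tool's x, y, z in units of 50 mm (1.0 is 50 mm); "wx", "wy", "wz": the turn, a rotation vector about the tool's x, y, z in units of 5 degrees (1.0 is 5 degrees); "hand": the finger opening in mm, from 0 to 85.4. A call has 1 to 20 rows; each row is the pose to reach, as a shift and turn from the pose commanded when the call began, along the tool's axes at that moment; what a row does not reach only later rows make up. A row lasts 1/10 s, in which the tool goes at most 50 mm and 8.59 degrees, less where a joint would pass 70% of its speed; a pose out of reach is approached as far as the arm can. A call with a gripper value outside its range is refused whole. The fingers move at their own pace and stop on an object; the grip force is fixed at half the most. Time passes only in rows, so rows that repeat a pose let the fingers close. It gives the time, the measured TCP pose, the force, the opening and the grip force at its end, in the units of the state.
- bot.get_obs(): the state, without advancing time (a new reading comes with each control period).
- bot.camera(name): name is "scene" or "top" or "wrist"; returns the picture (384x512x3 uint8, red, green, blue); there is no depth.
- bot.get_calibration(name): a dict with "vfov" (degrees; the focal length in pixels is half the picture's height over the tangent of half this angle, whatever the lens; pixels are square), "cx", "cy" (the principal point, pixels), "k1" (the pictures are not rectified: a ray, as slopes to the right and down, at radius r is drawn at 1 + k1 r^2 times it, then the intrinsics apply), "origin" and "rotation" of the camera in the world; the wrist camera has in their place "mount" (4x4, takes a point from camera to tool coordinates, whose origin is the TCP and whose axes are the flange's). Camera axes: x right, y up, looking along -z (the intrinsics and any distortion apply to the point x, -y, -z); pixel columns grow to the right and rows downward; lengths in m; the calibration is good to about 2 mm. A picture is of the moment at which its call begins: read the wrist's pose just before it. get_calibration takes no time and is no camera call.
- bot.job_done(): hands the job in; it is judged then, once.
Trained networks look in the newest picture that a camera, given by its name, has taken for a name from the list of things; names that differ only in an ending like _2 or _b are one class to them, and where a whole thing is asked for, a point or a joint stands for the part that bears it (a point fixed in the world has none). Each returns a list of dicts, best first, with "score" (0 to 1); they miss things now and then, are a little off and sometimes report something else, mostly with a low value. They report only what shows in the picture. A call takes as long as a camera call. They do not tell look-alikes from the thing itself.
- bot.look_for(camera, thing): "extent" ([centre column, centre row, width, height] in pixels, round what is visible of it).
- bot.outline_of(camera, thing): "region" (384x512 bool, what is visible of it) and "extent" ([centre column, centre row, width, height] in pixels, round what is visible of it).
The state is a dict: "clock": time; "joint_pos": joint angles; "joint_vel": joint speeds; "tau": joint torques, N m; "eef_pos": TCP position; "tool_rot": TCP orientation; "ft_force": force on the tool from outside, world axes, zero at the start; "ft_torque": the same for the moment, N m; "grip_width": finger opening in m; "grasp_force": force on a finger pad.
Only numpy, scipy, OpenCV 4.12 (cv2) and the standard library are available. Lean on these libraries where they do the work, as an engineer would, in place of code of your own. Each camera call takes 0.05 s, during which the arm holds its last target. There are 200 camera calls.

## Working session

There is one attempt and no reset: what is moved stays moved. The work goes in short steps, Python scripts to look and compute and a tool call to move; the robot and the scene stay as the last step left them, time stands still between calls to the robot, and variables do not carry over. Pictures are saved under pics/ and viewed, at most 10 in all, crops included, and the job is handed in when it is done.

Besides the shell and the picture viewer there is one more tool, called after "Emit:" as name(argument=value, ...), one argument or row to a line, values as JSON. drive_tool: Moves the arm, as the interface text tells. Its arguments: {"type":"object","properties":{"rows":{"type":"array","items":{"type":"object","properties":{"dx":{"type":"number"},"dy":{"type":"number"},"dz":{"type":"number"},"wx":{"type":"number"},"wy":{"type":"number"},"wz":{"type":"number"},"hand":{"type":"number"}}}}},"required":["rows"]}

```bash
mkdir -p pics; cat > h.py <<'E'
import numpy as np, cv2
from workcell import bot
def save(n,img,crop=None,s=1):
    if crop: img=img[crop[1]:crop[3],crop[0]:crop[2]]
    cv2.imwrite('pics/'+n,cv2.resize(img[:,:,::-1],None,fx=s,fy=s))
def K(c,shape=(384,512)):
    return 192/np.tan(np.radians(c['vfov'])/2)
def pose(c):
    return np.array(c['origin']),np.array(c['rotation'])
def proj(name,P):
    c=bot.get_calibration(name);o,R=pose(c);f=K(c)
    p=(np.atleast_2d(P)-o)@R
    u=p[:,0]/-p[:,2];v=-p[:,1]/-p[:,2];r2=u*u+v*v
    s=1+c['k1']*r2
    return np.c_[c['cx']+f*u*s,c['cy']+f*v*s]
def ray(name,px):
    c=bot.get_calibration(name);o,R=pose(c);f=K(c)
    d=np.array([(px[0]-c['cx'])/f,(px[1]-c['cy'])/f]);u=d.copy()
    for _ in range(20): u=d/(1+c['k1']*(u@u))
    return o,R@np.array([u[0],-u[1],-1.])
def atz(name,px,z):
    o,d=ray(name,px);return o+d*(z-o[2])/d[2]
E
python3 - <<'E'
from h import *
a=bot.camera('scene');b=bot.camera('top')
im=np.hstack([a,b]);save('a.png',im,s=0.78)
for n in['scene','top']:
    c=bot.get_calibration(n);print(n,c['vfov'],c['k1'],np.round(c['origin'],3),np.round(c['rotation'],2).tolist())
    for t in['mug_open','mug_down1','spout','handle','handle_tip','outlet','glass','soap','brush','sink']:
        print(t,[(np.round(d['extent']).tolist(),round(d['score'],2)) for d in bot.look_for(n,t)[:4]])
o=bot.get_obs();print(o['tool_rot'],o['clock'])
E
```

```text
scene 51.287960371498045 0.03004639111140218 [ 1.209 -0.182  0.893] [0.28, 0.22, 0.6, 0.72]
mug_open [([312.0, 300.0, 54.0, 50.0], 0.95), ([280.0, 179.0, 40.0, 39.0], 0.7), ([138.0, 173.0, 37.0, 41.0], 0.58)]
mug_down1 [([321.0, 203.0, 44.0, 33.0], 0.85), ([239.0, 190.0, 28.0, 41.0], 0.76), ([192.0, 204.0, 12.0, 40.0], 0.35)]
spout [([314.0, 184.0, 84.0, 26.0], 0.9)]
handle [([190.0, 204.0, 12.0, 38.0], 0.83)]
handle_tip [([315.0, 185.0, 83.0, 21.0], 0.74), ([192.0, 204.0, 12.0, 37.0], 0.6)]
outlet [([317.0, 186.0, 84.0, 29.0], 0.7)]
glass [([331.0, 154.0, 20.0, 30.0], 0.82)]
soap [([236.0, 254.0, 26.0, 56.0], 0.61)]
brush []
sink [([272.0, 208.0, 181.0, 118.0], 0.91)]
top 45.15255912648981 -0.07739169559694237 [ 0.498 -0.043  1.407] [0.03, -0.02, -0.7, 0.71]
mug_open [([364.0, 281.0, 33.0, 30.0], 0.81), ([239.0, 117.0, 39.0, 30.0], 0.71), ([226.0, 239.0, 37.0, 30.0], 0.69), ([319.0, 223.0, 8.0, 22.0], 0.31)]
mug_down1 [([269.0, 236.0, 23.0, 35.0], 0.92), ([201.0, 209.0, 40.0, 28.0], 0.76)]
spout [([213.0, 181.0, 76.0, 20.0], 0.87)]
handle [([318.0, 223.0, 9.0, 24.0], 0.64)]
handle_tip []
outlet [([213.0, 183.0, 78.0, 17.0], 0.87)]
glass [([170.0, 265.0, 20.0, 23.0], 0.7)]
soap [([290.0, 163.0, 23.0, 27.0], 0.91)]
brush [([320.0, 271.0, 14.0, 62.0], 0.83)]
sink [([241.0, 229.0, 174.0, 137.0], 0.89), ([319.0, 220.0, 2.0, 19.0], 0.72), ([319.0, 269.0, 15.0, 59.0], 0.47)]
[ 1.25596734e-01  9.92081378e-01  1.20617389e-05 -1.16160129e-05] 1.1
```

```bash
sed -i "s/np.array(c\['rotation'\])$/Rotation.from_quat(c['rotation']).as_matrix()/; 1a from scipy.spatial.transform import Rotation" h.py
python3 - <<'E'
from h import *
a=bot.camera('scene');b=bot.camera('top')
A=cv2.resize(a[110:350,110:400],None,fx=1.37,fy=1.37);B=cv2.resize(b[90:330,130:400],None,fx=1.37,fy=1.37)
save('b.png',np.hstack([A,B]))
# tube at z .212: axis end ~ (250,181), far end (175,181)
for px in [(250,181),(176,181)]: print('tube',atz('top',px,.212))
for n,px,z in [('mugA',(226,239),.06),('d1',(269,236),.06),('d2',(201,209),.06),('soap',(290,163),.07),('handle',(318,223),.08),('brush',(320,271),.02),('glass',(170,265),.05)]: print(n,np.round(atz('top',px,z),3))
E
```

```text
tube [ 0.62438659 -0.00422446  0.212     ]
tube [0.62228114 0.18889086 0.212     ]
mugA [0.47  0.068 0.06 ]
d1 [ 0.48  -0.057  0.06 ]
d2 [0.557 0.143 0.06 ]
soap [ 0.694 -0.116  0.07 ]
handle [ 0.519 -0.197  0.08 ]
brush [ 0.377 -0.21   0.02 ]
glass [0.392 0.232 0.05 ]
```

View pics/b.png

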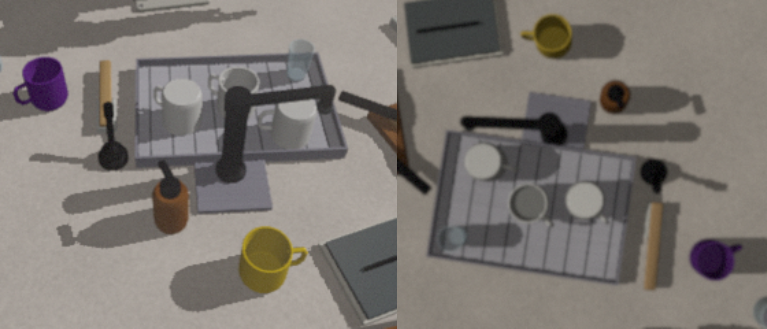

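```bash
python3 - <<'E'
from h import *
b=bot.camera('top');a=bot.camera('scene')
A=cv2.resize(a[140:240,200:350],None,fx=2.5,fy=2.5);B=cv2.resize(b[160:300,160:340],None,fx=2.5,fy=2.5)
A=cv2.copyMakeBorder(A,0,B.shape[0]-A.shape[0],0,0,cv2.BORDER_CONSTANT)[:,:350]
save('c.png',np.hstack([B,A]))
ex={}
for d in bot.outline_of('top','mug_open')+bot.outline_of('top','mug_down1'):
    r=d['region'];ys,xs=np.nonzero(r);print(np.round(d['extent']),d['score'])
d=bot.outline_of('top','sink')[0]['region'].astype(np.uint8)
c=max(cv2.findContours(d,0,2)[0],key=cv2.contourArea);print(cv2.minAreaRect(c))
print(cv2.approxPolyDP(cv2.convexHull(c),6,True)[:,0].tolist())
P=np.array([atz('top',((x-397)/1.37+130,y/1.37+90),.032) for x,y in[(450,133),(633,158),(617,283),(430,253)]]);print(P.round(3))
print('cap',atz('top',(244,183),.229),'mouth',atz('top',(225.3,237.5),.102))
E
```

```text
[239. 117.  38.  33.] 0.86
[227. 238.  36.  30.] 0.82
[362. 281.  36.  31.] 0.58
[317. 270.  15.  63.] 0.27
[270. 238.  29.  39.] 0.93
[199. 209.  40.  29.] 0.76
((230.14669799804688, 222.9677734375), (141.75326538085938, 130.0574493408203), 8.45502758026123)
[[165, 186], [227, 158], [269, 163], [304, 206], [290, 296], [154, 277]]
[[ 0.622  0.245  0.032]
 [ 0.572 -0.155  0.032]
 [ 0.302 -0.123  0.032]
 [ 0.361  0.283  0.032]]
cap [0.61726255 0.01052827 0.229     ] mouth [0.47527248 0.06679116 0.102     ]
```

View pics/c.png

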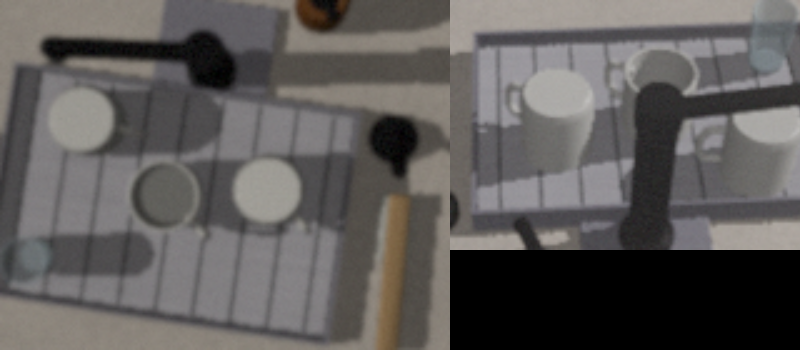

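White mugs are at top (225,238), (192,208) and (267,236). Only (225,238) shows a hollow dark mouth with a rim, so it's the target; the other two show solid feet. The yellow (239,117) and purple (364,281) mugs are look-alikes outside the basin. Next I move behind the spout.

Emit:
drive_tool(
  rows=[
    {"dz": -1, "hand": 0},
    {"dz": -1.2, "hand": 0},
    {"dx": -12.24, "dy": -4.16, "dz": -1.2, "hand": 0},
    {"dx": -12.24, "dy": -4.16, "dz": -1.2, "hand": 0},
    {"dx": -12.24, "dy": -4.16, "dz": -1.2, "hand": 0},
    {"dx": -12.24, "dy": -4.16, "dz": -1.2, "hand": 0},
    {"dx": -12.24, "dy": -4.16, "dz": -1.2, "hand": 0},
    {"dx": -12.24, "dy": -4.16, "dz": -1.2, "hand": 0},
    {"dx": -12.24, "dy": -4.16, "dz": -1.2, "hand": 0},
    {"dx": -12.24, "dy": -4.16, "dz": -1.2, "hand": 0},
    {"dx": -12.24, "dy": -4.16, "dz": -1.2, "hand": 0},
    {"dx": -12.24, "dy": -4.16, "dz": -1.2, "hand": 0},
    {"dx": -12.24, "dy": -4.16, "dz": -1.2, "hand": 0},
    {"dx": -12.24, "dy": -4.16, "dz": -1.2, "hand": 0},
    {"dx": -12.24, "dy": -4.16, "dz": -1.2, "hand": 0},
    {"dx": -12.24, "dy": -4.16, "dz": -1.2, "hand": 0},
    {"dx": -12.24, "dy": -4.16, "dz": -1.2, "hand": 0},
    {"dx": -12.24, "dy": -4.16, "dz": -1.2, "hand": 0},
  ],
)

```text
invalid input at $.rows[0]: expected keys dx, dy, dz, wx, wy, wz, hand
```

Emit:
drive_tool(
  rows=[
    {"dx": 0, "dy": 0, "dz": -1, "wx": 0, "wy": 0, "wz": 0, "hand": 0},
    {"dx": 0, "dy": 0, "dz": -1.2, "wx": 0, "wy": 0, "wz": 0, "hand": 0},
    {"dx": -12.24, "dy": -4.16, "dz": -1.2, "wx": 0, "wy": 0, "wz": 0, "hand": 0},
    {"dx": -12.24, "dy": -4.16, "dz": -1.2, "wx": 0, "wy": 0, "wz": 0, "hand": 0},
    {"dx": -12.24, "dy": -4.16, "dz": -1.2, "wx": 0, "wy": 0, "wz": 0, "hand": 0},
    {"dx": -12.24, "dy": -4.16, "dz": -1.2, "wx": 0, "wy": 0, "wz": 0, "hand": 0},
    {"dx": -12.24, "dy": -4.16, "dz": -1.2, "wx": 0, "wy": 0, "wz": 0, "hand": 0},
    {"dx": -12.24, "dy": -4.16, "dz": -1.2, "wx": 0, "wy": 0, "wz": 0, "hand": 0},
    {"dx": -12.24, "dy": -4.16, "dz": -1.2, "wx": 0, "wy": 0, "wz": 0, "hand": 0},
    {"dx": -12.24, "dy": -4.16, "dz": -1.2, "wx": 0, "wy": 0, "wz": 0, "hand": 0},
    {"dx": -12.24, "dy": -4.16, "dz": -1.2, "wx": 0, "wy": 0, "wz": 0, "hand": 0},
    {"dx": -12.24, "dy": -4.16, "dz": -1.2, "wx": 0, "wy": 0, "wz": 0, "hand": 0},
    {"dx": -12.24, "dy": -4.16, "dz": -1.2, "wx": 0, "wy": 0, "wz": 0, "hand": 0},
    {"dx": -12.24, "dy": -4.16, "dz": -1.2, "wx": 0, "wy": 0, "wz": 0, "hand": 0},
    {"dx": -12.24, "dy": -4.16, "dz": -1.2, "wx": 0, "wy": 0, "wz": 0, "hand": 0},
    {"dx": -12.24, "dy": -4.16, "dz": -1.2, "wx": 0, "wy": 0, "wz": 0, "hand": 0},
    {"dx": -12.24, "dy": -4.16, "dz": -1.2, "wx": 0, "wy": 0, "wz": 0, "hand": 0},
    {"dx": -12.24, "dy": -4.16, "dz": -1.2, "wx": 0, "wy": 0, "wz": 0, "hand": 0},
  ],
)

```text
clock: 3.25
eef_pos: [0.665, 0.1309, 0.3026]
tool_rot: [0.125, 0.992, 0.0, -0.0]
ft_force: [-0.0, -0.2, 0.1]
grip_width: -0.0001
grasp_force: 0.0
```

Emit:
drive_tool(
  rows=[
    {"dx": 0, "dy": 0, "dz": 0.7, "wx": 0, "wy": 0, "wz": 0, "hand": 0},
    {"dx": 0, "dy": 0, "dz": 1.4, "wx": 0, "wy": 0, "wz": 0, "hand": 0},
    {"dx": 0, "dy": 0, "dz": 1.7, "wx": 0, "wy": 0, "wz": 0, "hand": 0},
    {"dx": 0, "dy": 0, "dz": 1.8, "wx": 0, "wy": 0, "wz": 0, "hand": 0},
  ],
)

```text
clock: 3.65
eef_pos: [0.6631, 0.1316, 0.2114]
tool_rot: [0.124, 0.992, -0.0, -0.001]
ft_force: [-0.2, -0.1, 0.2]
grip_width: 0.0002
grasp_force: 0.0
```

```bash
python3 - <<'E'
from h import *
a=bot.camera('scene');w=bot.camera('wrist')
A=cv2.resize(a[110:260,210:410],None,fx=1.92,fy=1.92)[:288]
save('d.png',np.hstack([A,cv2.resize(w,(384,288))]))
E
```

```text
(no output)
```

View pics/d.png

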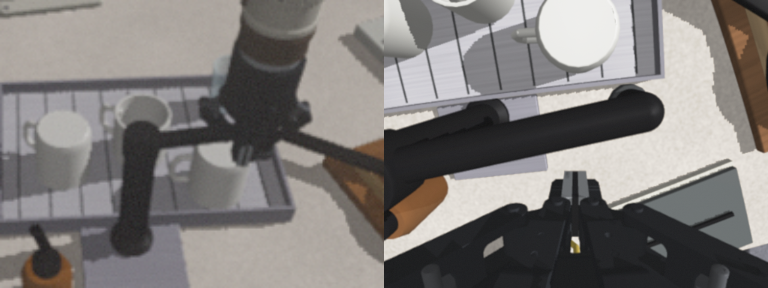

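The wrist view shows the tube running left to right in front of the closed fingers, which sit behind it near its outer end. I'll swing it along the arc and stop short of the target.

Emit:
drive_tool(
  rows=[
    {"dx": 0.2, "dy": -0.05, "dz": 0.1, "wx": 0, "wy": 0, "wz": 0, "hand": 0},
    {"dx": 0.4, "dy": -0.1, "dz": 0.1, "wx": 0, "wy": 0, "wz": 0, "hand": 0},
    {"dx": 0.6, "dy": -0.13, "dz": 0.1, "wx": 0, "wy": 0, "wz": 0, "hand": 0},
    {"dx": 0.8, "dy": -0.16, "dz": 0.1, "wx": 0, "wy": 0, "wz": 0, "hand": 0},
    {"dx": 1.0, "dy": -0.2, "dz": 0.1, "wx": 0, "wy": 0, "wz": 0, "hand": 0},
    {"dx": 1.2, "dy": -0.29, "dz": 0.1, "wx": 0, "wy": 0, "wz": 0, "hand": 0},
    {"dx": 1.4, "dy": -0.38, "dz": 0.1, "wx": 0, "wy": 0, "wz": 0, "hand": 0},
    {"dx": 1.6, "dy": -0.5, "dz": 0.1, "wx": 0, "wy": 0, "wz": 0, "hand": 0},
    {"dx": 1.78, "dy": -0.64, "dz": 0.1, "wx": 0, "wy": 0, "wz": 0, "hand": 0},
    {"dx": 1.95, "dy": -0.8, "dz": 0.1, "wx": 0, "wy": 0, "wz": 0, "hand": 0},
    {"dx": 2.12, "dy": -1.0, "dz": 0.1, "wx": 0, "wy": 0, "wz": 0, "hand": 0},
    {"dx": 2.22, "dy": -1.14, "dz": 0.1, "wx": 0, "wy": 0, "wz": 0, "hand": 0},
    {"dx": 2.3, "dy": -1.28, "dz": 0.1, "wx": 0, "wy": 0, "wz": 0, "hand": 0},
    {"dx": 2.37, "dy": -1.42, "dz": 0.1, "wx": 0, "wy": 0, "wz": 0, "hand": 0},
    {"dx": 2.4, "dy": -1.5, "dz": 0.1, "wx": 0, "wy": 0, "wz": 0, "hand": 0},
    {"dx": 2.4, "dy": -1.5, "dz": 0.1, "wx": 0, "wy": 0, "wz": 0, "hand": 0},
  ],
)

```text
clock: 5.35
eef_pos: [0.53, 0.087, 0.2073]
tool_rot: [0.126, 0.992, -0.0, -0.0]
ft_force: [-0.2, 0.3, -0.2]
grip_width: -0.0002
grasp_force: 0.1
```

```bash
python3 - <<'E'
from h import *
a=bot.camera('scene');w=bot.camera('wrist');b=bot.camera('top')
A=cv2.resize(a[130:250,190:350],None,fx=2.4,fy=2.4)
W=cv2.resize(w,(384,288));B=cv2.resize(b[160:280,180:310],None,fx=2.4,fy=2.4)
save('e.png',np.vstack([np.hstack([A,W]),np.hstack([B,np.zeros((288,768-B.shape[1],3),np.uint8)])]))
for n in['top','scene']:
  d=bot.outline_of(n,'spout')
  print(n,[(np.round(q['extent']),q['score']) for q in d[:2]])
E
```

```text
top [(array([236., 206.,  32.,  66.]), 0.97)]
scene [(array([285., 174.,  23.,  50.]), 0.6)]
```

View pics/e.png

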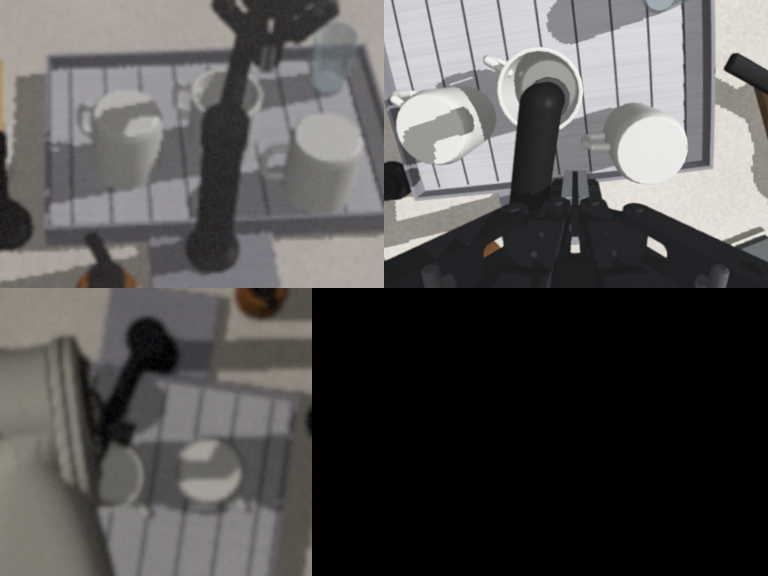

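The wrist view shows the spout end at tile (543,98), over the open mug whose rim is centred near (540,90). I'll compute both positions.

```bash
cat >> h.py <<'E'
def wray(px):
    c=bot.get_calibration('wrist');M=np.array(c['mount']);ob=bot.get_obs()
    R=Rotation.from_quat(ob['tool_rot']).as_matrix()
    f=K(c);d=np.array([(px[0]-c['cx'])/f,(px[1]-c['cy'])/f]);u=d.copy()
    for _ in range(20): u=d/(1+c['k1']*(u@u))
    return np.array(ob['eef_pos'])+R@M[:3,3], R@M[:3,:3]@np.array([u[0],-u[1],-1.])
def watz(px,z):
    o,d=wray(px);return o+d*(z-o[2])/d[2]
E
python3 - <<'E'
from h import *
w=bot.camera('wrist')
g=cv2.cvtColor(w,cv2.COLOR_RGB2GRAY)
mids=[]
for y in range(140,230,10):
    xs=np.nonzero(g[y,150:260]<60)[0]+150; mids.append(((xs.min()+xs.max())/2,y)); print(y,xs.min(),xs.max())
P=np.array([watz(m,.212) for m in mids])[:,:2]
u,s,vt=np.linalg.svd(P-P.mean(0));e=vt[0]*np.sign(-vt[0][0]);print('mean',P.mean(0),'dir',e)
for q in bot.outline_of('wrist','mug_open')[:3]:
    print(np.round(q['extent']),q['score'])
# rim ellipse: outer extents in tile coords (498..582, 47..134)->full
R=np.array([watz(((x-384)*4/3,y*4/3),.102) for x,y in[(498,90),(582,90),(540,47)]]);print(R.round(4))
O=np.array([.624,.015]);t=P.mean(0)-O;print('axis-based',t/np.linalg.norm(t))
print('mouth z cap check outlet est', O+.16*e, O+.16*t/np.linalg.norm(t))
E
```

```text
140 180 238
150 179 234
160 178 233
170 176 230
180 176 229
190 175 228
200 174 228
210 173 230
220 172 223
mean [0.4915701  0.07709476] dir [-0.91777554  0.39709956]
[197. 117. 136. 111.] 0.7
[332. 190. 140. 108.] 0.31
[[0.4613 0.0308 0.102 ]
 [0.4815 0.1076 0.102 ]
 [0.4346 0.0801 0.102 ]]
axis-based [-0.905411    0.42453612]
mouth z cap check outlet est [0.47715591 0.07853593] [0.47913424 0.08292578]
```

Emit:
drive_tool(
  rows=[
    {"dx": 0.01, "dy": -0.07, "dz": 0, "wx": 0, "wy": 0, "wz": 0, "hand": 0},
    {"dx": 0.02, "dy": -0.13, "dz": 0, "wx": 0, "wy": 0, "wz": 0, "hand": 0},
    {"dx": 0.03, "dy": -0.2, "dz": 0, "wx": 0, "wy": 0, "wz": 0, "hand": 0},
    {"dx": 0.03, "dy": -0.2, "dz": 0, "wx": 0, "wy": 0, "wz": 0, "hand": 0},
    {"dx": 0.03, "dy": -0.2, "dz": 0, "wx": 0, "wy": 0, "wz": 0, "hand": 0},
    {"dx": 0, "dy": 0.2, "dz": 0, "wx": 0, "wy": 0, "wz": 0, "hand": 0},
    {"dx": 0, "dy": 0.7, "dz": 0, "wx": 0, "wy": 0, "wz": 0, "hand": 0},
    {"dx": 0, "dy": 1.0, "dz": -0.5, "wx": 0, "wy": 0, "wz": 0, "hand": 0},
    {"dx": 0, "dy": 1.5, "dz": -1.3, "wx": 0, "wy": 0, "wz": 0, "hand": 0},
    {"dx": 0, "dy": 2.3, "dz": -1.7, "wx": 0, "wy": 0, "wz": 0, "hand": 0},
    {"dx": 0, "dy": 3.2, "dz": -1.7, "wx": 0, "wy": 0, "wz": 0, "hand": 0},
    {"dx": 0, "dy": 4, "dz": -1.7, "wx": 0, "wy": 0, "wz": 0, "hand": 0},
    {"dx": 0, "dy": 4, "dz": -1.7, "wx": 0, "wy": 0, "wz": 0, "hand": 0},
  ],
)

```text
clock: 7.0
eef_pos: [0.5809, 0.2858, 0.2905]
tool_rot: [0.123, 0.992, 0.0, -0.0]
ft_force: [0.4, -0.6, -0.4]
grip_width: 0.0
grasp_force: 0.0
```

```bash
python3 - <<'E'
from h import *
b=bot.camera('top');a=bot.camera('scene')
x0,y0,x1,y1=180,160,310,280
B=cv2.resize(b[y0:y1,x0:x1],None,fx=4,fy=4,interpolation=cv2.INTER_CUBIC)
def mk(P,c):
    p=(proj('top',P)[0]-[x0-.5,y0-.5])*4;cv2.circle(B,tuple(int(round(v)) for v in p),3,c,-1)
mk([.473,.068,.102],(255,0,0)); mk([.624,.015,.229],(0,255,0))
e=np.array([.473,.068])-[.624,.015];e/=np.linalg.norm(e);q=np.array([.624,.015])+.16*e
mk([q[0],q[1],.212],(0,255,255))
A=cv2.resize(a[140:240,240:310],None,fx=3.8,fy=3.8)
A=cv2.copyMakeBorder(A,0,B.shape[0]-A.shape[0],0,0,cv2.BORDER_CONSTANT)
save('f.png',np.hstack([B,A]))
g=cv2.cvtColor(b,cv2.COLOR_RGB2GRAY)
ms=[]
for y in range(190,226,3):
    xs=np.nonzero(g[y,215:255]<55)[0]+215
    if len(xs): ms.append(((xs.min()+xs.max())/2,y));print(y,xs.min(),xs.max())
P=np.array([atz('top',m,.212) for m in ms])[:,:2];print(P.round(4).tolist())
E
```

```text
190 234 254
193 233 253
196 232 240
199 230 239
202 229 237
205 228 236
208 227 235
211 226 234
214 225 233
217 224 232
220 223 231
223 223 230
[[0.6007, 0.011], [0.5929, 0.0135], [0.5849, 0.0316], [0.577, 0.0353], [0.5692, 0.0391], [0.5614, 0.0416], [0.5535, 0.044], [0.5457, 0.0465], [0.5379, 0.049], [0.5302, 0.0514], [0.5224, 0.0539], [0.5146, 0.055]]
```

View pics/f.png

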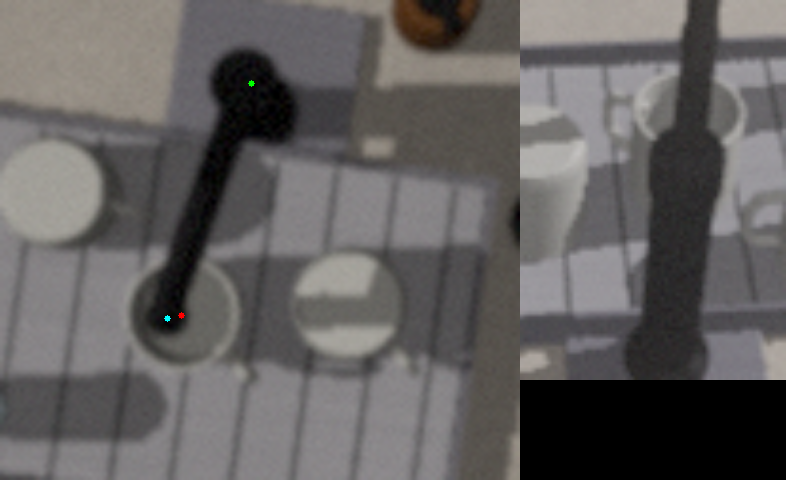

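The tube end sits on the predicted outlet (red/cyan markers, 4x crop about (168,318)), and the rim centre is about (184,313). The offset there is mostly parallax from the height difference, and the computed lateral error is about 3 mm. The spout is good, so next I go to the front of the handle.

Emit:
drive_tool(
  rows=[
    {"dx": 0.13, "dy": -10, "dz": 0, "wx": 0, "wy": 0, "wz": 0, "hand": 0},
    {"dx": 0.13, "dy": -10, "dz": 0, "wx": 0, "wy": 0, "wz": 0, "hand": 0},
    {"dx": 0.13, "dy": -10, "dz": 0, "wx": 0, "wy": 0, "wz": 0, "hand": 0},
    {"dx": 0.13, "dy": -10, "dz": 0, "wx": 0, "wy": 0, "wz": 0, "hand": 0},
    {"dx": 0.13, "dy": -10, "dz": 0, "wx": 0, "wy": 0, "wz": 0, "hand": 0},
    {"dx": 0.13, "dy": -10, "dz": 0, "wx": 0, "wy": 0, "wz": 0, "hand": 0},
    {"dx": 0.13, "dy": -10, "dz": 0, "wx": 0, "wy": 0, "wz": 0, "hand": 0},
    {"dx": 0.13, "dy": -10, "dz": 0, "wx": 0, "wy": 0, "wz": 0, "hand": 0},
    {"dx": 0.13, "dy": -10, "dz": 0, "wx": 0, "wy": 0, "wz": 0, "hand": 0},
    {"dx": 0.13, "dy": -10, "dz": 0, "wx": 0, "wy": 0, "wz": 0, "hand": 0},
    {"dx": 0.13, "dy": -10, "dz": 0, "wx": 0, "wy": 0, "wz": 0, "hand": 0},
    {"dx": 0.13, "dy": -10, "dz": 0, "wx": 0, "wy": 0, "wz": 0, "hand": 0},
    {"dx": 0.13, "dy": -10, "dz": 1, "wx": 0, "wy": 0, "wz": 0, "hand": 0},
    {"dx": 0.13, "dy": -10, "dz": 1.8, "wx": 0, "wy": 0, "wz": 0, "hand": 0},
    {"dx": 0.13, "dy": -10, "dz": 2, "wx": 0, "wy": 0, "wz": 0, "hand": 0},
  ],
)

```text
clock: 8.6
eef_pos: [0.4465, -0.1988, 0.1883]
tool_rot: [0.125, 0.992, 0.001, -0.004]
ft_force: [-0.9, 0.5, 0.3]
grip_width: -0.0004
grasp_force: 0.0
```

```bash
python3 - <<'E'
from h import *
w=bot.camera('wrist');a=bot.camera('scene')
A=cv2.resize(a[130:280,120:320],None,fx=1.92,fy=1.92)
save('g.png',np.hstack([A,cv2.resize(w,(384,288))]))
E
```

```text
(no output)
```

View pics/g.png

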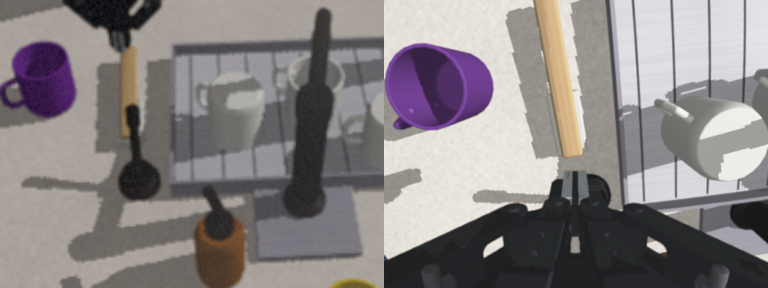

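The scene view shows the handle stick from tile (133,110) down to its base at (138,180), with the fingers in front of it at (120,35) and the brush between them.

```bash
python3 - <<'E'
from h import *
print(atz('scene',(120+133/1.92,130+112/1.92),.115), atz('scene',(120+138/1.92,130+180/1.92),.02))
print(watz(((597-384)*4/3,190*4/3),.02))
print(proj('scene',[[.498,-.198,.118],[.546,-.204,.02],[.4465,-.1988,.177]]).round(0))
E
```

```text
[ 0.50880752 -0.19675464  0.115     ] [ 0.55156118 -0.20377687  0.02      ]
[ 0.5357522  -0.19092227  0.02      ]
[[188. 185.]
 [192. 222.]
 [184. 155.]]
```

Emit:
drive_tool(
  rows=[
    {"dx": 0, "dy": 0, "dz": 0.9, "wx": 0, "wy": 0, "wz": 0, "hand": 0},
    {"dx": 0, "dy": 0, "dz": 1.6, "wx": 0, "wy": 0, "wz": 0, "hand": 0},
    {"dx": 0, "dy": 0, "dz": 1.72, "wx": 0, "wy": 0, "wz": 0, "hand": 0},
    {"dx": -0.2, "dy": 0.02, "dz": 1.72, "wx": 0, "wy": 0, "wz": 0, "hand": 0},
    {"dx": -0.4, "dy": 0.05, "dz": 1.72, "wx": 0, "wy": 0, "wz": 0, "hand": 0},
    {"dx": -0.55, "dy": 0.07, "dz": 1.72, "wx": 0, "wy": 0, "wz": 0, "hand": 0},
    {"dx": -0.7, "dy": 0.09, "dz": 1.72, "wx": 0, "wy": 0, "wz": 0, "hand": 0},
    {"dx": -0.85, "dy": 0.11, "dz": 1.72, "wx": 0, "wy": 0, "wz": 0, "hand": 0},
    {"dx": -1.0, "dy": 0.13, "dz": 1.72, "wx": 0, "wy": 0, "wz": 0, "hand": 0},
    {"dx": -1.15, "dy": 0.15, "dz": 1.72, "wx": 0, "wy": 0, "wz": 0, "hand": 0},
    {"dx": -1.3, "dy": 0.17, "dz": 1.72, "wx": 0, "wy": 0, "wz": 0, "hand": 0},
    {"dx": -1.45, "dy": 0.19, "dz": 1.72, "wx": 0, "wy": 0, "wz": 0, "hand": 0},
    {"dx": -1.6, "dy": 0.21, "dz": 1.72, "wx": 0, "wy": 0, "wz": 0, "hand": 0},
    {"dx": -1.75, "dy": 0.23, "dz": 1.72, "wx": 0, "wy": 0, "wz": 0, "hand": 0},
    {"dx": -1.9, "dy": 0.25, "dz": 1.72, "wx": 0, "wy": 0, "wz": 0, "hand": 0},
    {"dx": -2.05, "dy": 0.27, "dz": 1.72, "wx": 0, "wy": 0, "wz": 0, "hand": 0},
    {"dx": -2.15, "dy": 0.28, "dz": 1.72, "wx": 0, "wy": 0, "wz": 0, "hand": 0},
    {"dx": -2.15, "dy": 0.28, "dz": 1.72, "wx": 0, "wy": 0, "wz": 0, "hand": 0},
  ],
)

```text
clock: 10.5
eef_pos: [0.5574, -0.2147, 0.1059]
tool_rot: [0.126, 0.992, -0.0, -0.0]
ft_force: [-2.9, -2.8, -0.2]
grip_width: -0.0004
grasp_force: 1.3
```

Emit:
drive_tool(
  rows=[
    {"dx": -0.06, "dy": 0.01, "dz": 0, "wx": 0, "wy": 0, "wz": 0, "hand": 0},
    {"dx": -0.12, "dy": 0.01, "dz": 0, "wx": 0, "wy": 0, "wz": 0, "hand": 0},
    {"dx": -0.12, "dy": 0.01, "dz": 0, "wx": 0, "wy": 0, "wz": 0, "hand": 0},
  ],
)

```text
clock: 10.8
eef_pos: [0.5589, -0.2152, 0.1058]
tool_rot: [0.126, 0.992, -0.0, -0.004]
ft_force: [-13.5, -1.0, 4.3]
grip_width: 0.0001
grasp_force: 5.7
```

```bash
python3 - <<'E'
from h import *
w=bot.camera('wrist');a=bot.camera('scene')
A=cv2.resize(a[130:280,120:320],None,fx=1.92,fy=1.92)
save('i.png',np.hstack([A,cv2.resize(w,(384,288))]))
E
```

```text
(no output)
```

View pics/i.png

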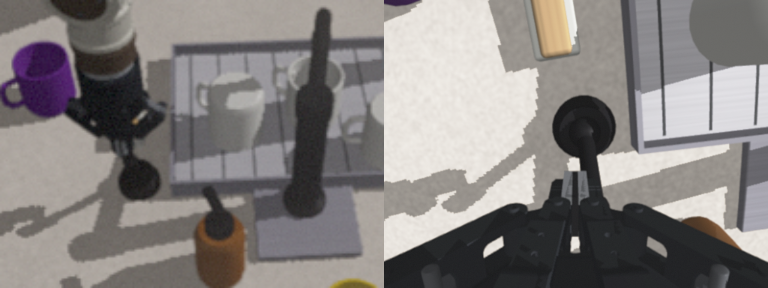

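The wrist view shows the stick now leaning away, from its base at tile (583,125) down past the fingertips at (574,180). The force rose sharply to 13.5 N, so it's likely at the stop. I'll back off and check.

Emit:
drive_tool(
  rows=[
    {"dx": 0.3, "dy": 0, "dz": 0, "wx": 0, "wy": 0, "wz": 0, "hand": 0},
    {"dx": 0.9, "dy": 0, "dz": -0.2, "wx": 0, "wy": 0, "wz": 0, "hand": 0},
    {"dx": 1.6, "dy": 0, "dz": -1, "wx": 0, "wy": 0, "wz": 0, "hand": 0},
    {"dx": 2.4, "dy": 0, "dz": -2, "wx": 0, "wy": 0, "wz": 0, "hand": 0},
    {"dx": 3.2, "dy": 0, "dz": -3, "wx": 0, "wy": 0, "wz": 0, "hand": 0},
    {"dx": 4, "dy": 0, "dz": -3, "wx": 0, "wy": 0, "wz": 0, "hand": 0},
    {"dx": 4, "dy": 0, "dz": -3, "wx": 0, "wy": 0, "wz": 0, "hand": 0},
  ],
)

```text
clock: 11.6
eef_pos: [0.3684, -0.1647, 0.26]
tool_rot: [0.125, 0.992, -0.0, 0.004]
ft_force: [0.7, -0.1, -0.0]
grip_width: -0.0
grasp_force: 0.0
```

```bash
python3 - <<'E'
from h import *
a=bot.camera('scene');b=bot.camera('top')
yaw=-.125;pin=np.array([.547,-.204,.03]);ax=np.array([np.cos(yaw),np.sin(yaw),0])
S={'scene':(a,150,160,270,280),'top':(b,290,160,390,280)};T=[]
for n,(im,x0,y0,x1,y1) in S.items():
    B=cv2.resize(im[y0:y1,x0:x1],None,fx=3.4,fy=3.4,interpolation=cv2.INTER_CUBIC)
    for q,c in [(1.0,(0,255,0)),(.85,(255,0,0))]:
        p=pin+.1*(ax*np.sin(q-.5)+np.array([0,0,np.cos(q-.5)]))
        u=(proj(n,p)[0]-[x0-.5,y0-.5])*3.4;cv2.circle(B,tuple(int(round(v)) for v in u),2,c,-1);print(n,q,u)
    T.append(B)
save('j.png',np.hstack(T))
for n in S: print(n,[(np.round(d['extent'],1).tolist(),round(d['score'],2)) for d in bot.look_for(n,'handle')[:2]])
E
```

```text
scene 1.0 [127.70375081 186.39799362]
scene 0.85 [127.41731845 166.11322375]
top 1.0 [118.50523351 124.10079072]
top 0.85 [117.37153239 140.01198218]
scene [([281.5, 176.2, 35.2, 35.7], 0.72), ([284.9, 166.9, 23.0, 61.1], 0.58)]
top [([320.9, 207.1, 14.5, 23.9], 0.62)]
```

View pics/j.png

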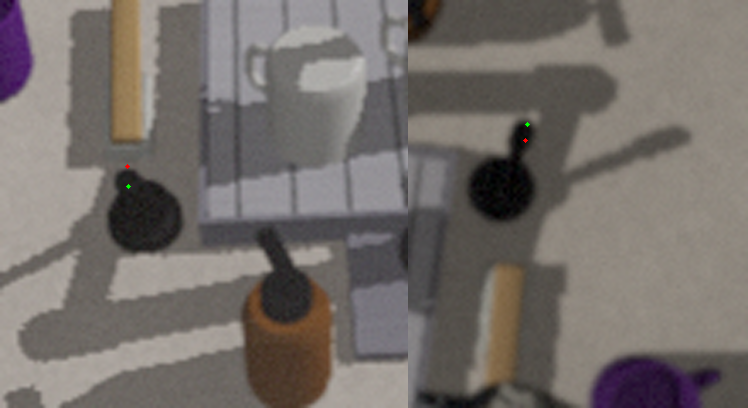

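The stick tip is at scene tile (126,178) and top tile (523,125), within about 0.05 rad of the fully open prediction. I'll give it one more firm push, better centred, to be sure it's at the stop.

Emit:
drive_tool(
  rows=[
    {"dx": -1, "dy": 0, "dz": 0.3, "wx": 0, "wy": 0, "wz": 0, "hand": 0},
    {"dx": -2, "dy": 0.02, "dz": 1, "wx": 0, "wy": 0, "wz": 0, "hand": 0},
    {"dx": -2.8, "dy": 0.04, "dz": 1.8, "wx": 0, "wy": 0, "wz": 0, "hand": 0},
    {"dx": -3.32, "dy": 0.05, "dz": 2.5, "wx": 0, "wy": 0, "wz": 0, "hand": 0},
    {"dx": -3.32, "dy": 0.05, "dz": 2.97, "wx": 0, "wy": 0, "wz": 0, "hand": 0},
    {"dx": -3.5, "dy": 0.08, "dz": 2.97, "wx": 0, "wy": 0, "wz": 0, "hand": 0},
    {"dx": -3.65, "dy": 0.1, "dz": 2.97, "wx": 0, "wy": 0, "wz": 0, "hand": 0},
    {"dx": -3.8, "dy": 0.12, "dz": 2.97, "wx": 0, "wy": 0, "wz": 0, "hand": 0},
    {"dx": -3.92, "dy": 0.12, "dz": 2.97, "wx": 0, "wy": 0, "wz": 0, "hand": 0},
    {"dx": -3.98, "dy": 0.13, "dz": 2.97, "wx": 0, "wy": 0, "wz": 0, "hand": 0},
    {"dx": -3.98, "dy": 0.13, "dz": 2.97, "wx": 0, "wy": 0, "wz": 0, "hand": 0},
  ],
)

```text
clock: 12.9
eef_pos: [0.559, -0.2082, 0.1092]
tool_rot: [0.126, 0.992, 0.0, -0.005]
ft_force: [-12.5, 2.9, 6.8]
grip_width: -0.0001
grasp_force: 7.6
```

Emit:
drive_tool(
  rows=[
    {"dx": -0.04, "dy": 0, "dz": 0, "wx": 0, "wy": 0, "wz": 0, "hand": 0},
    {"dx": -0.07, "dy": 0, "dz": 0, "wx": 0, "wy": 0, "wz": 0, "hand": 0},
    {"dx": -0.07, "dy": 0, "dz": 0, "wx": 0, "wy": 0, "wz": 0, "hand": 0},
  ],
)

```text
clock: 13.2
eef_pos: [0.5594, -0.2083, 0.109]
tool_rot: [0.126, 0.992, 0.001, -0.007]
ft_force: [-20.5, 4.6, 10.5]
grip_width: -0.0002
grasp_force: 11.5
```

It's at the hard stop: 0.4 mm of movement for 8 N more. I'll retreat and hand in.

Emit:
drive_tool(
  rows=[
    {"dx": 0.4, "dy": 0, "dz": 0, "wx": 0, "wy": 0, "wz": 0, "hand": 0},
    {"dx": 1.0, "dy": 0, "dz": -0.2, "wx": 0, "wy": 0, "wz": 0, "hand": 0},
    {"dx": 1.7, "dy": 0, "dz": -1, "wx": 0, "wy": 0, "wz": 0, "hand": 0},
    {"dx": 2.5, "dy": 0, "dz": -2, "wx": 0, "wy": 0, "wz": 0, "hand": 0},
    {"dx": 3.2, "dy": 0, "dz": -3, "wx": 0, "wy": 0, "wz": 0, "hand": 0},
    {"dx": 4, "dy": 0, "dz": -3, "wx": 0, "wy": 0, "wz": 0, "hand": 0},
    {"dx": 4, "dy": 0, "dz": -3, "wx": 0, "wy": 0, "wz": 0, "hand": 0},
    {"dx": 4, "dy": 0, "dz": -3, "wx": 0, "wy": 0, "wz": 0, "hand": 0},
  ],
)

```text
clock: 14.0
eef_pos: [0.3735, -0.1603, 0.261]
tool_rot: [0.126, 0.992, -0.001, 0.004]
ft_force: [0.9, 0.2, 0.1]
grip_width: -0.0003
grasp_force: 0.0
```

```bash
python3 - <<'E'
from h import *
b=bot.camera('top');g=cv2.cvtColor(b,cv2.COLOR_RGB2GRAY)
for y in (199,211,220):
    xs=np.nonzero(g[y,215:255]<55)[0]+215;print(y,xs.min(),xs.max())
print(bot.get_obs()['eef_pos'],bot.job_done())
E
```

```text
199 219 239
211 226 234
220 223 231
the job is handed in; nothing more can be done
[ 0.37421983 -0.16046425  0.25967548] None
```

I swung the spout's outlet over the upright mug (about 3 mm off its centre by my measurement), then pushed the handle back to its hard stop and handed the job in at about 14 s; I saw no contact with the mugs, glass, brush or soap.

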